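# Load two glaze test tiles into the sprung tile file

## Task

Load the two fired test tiles into the sprung tile file: draw the follower back by its black knob until the catch holds it by itself, going onto the rubber end buffer only lightly and never crushing it, then let go. Stand both tiles upright on the floor of the gap, one behind the other, without forcing them, and then press the catch's tab so that the follower runs forward and clamps both tiles face to face against the front stop. Leave the rabbit, the bowl and the brush pot where they are.

Things in the scene. Friction and masses are not known exactly. Their poses are not given: they have to be found in the camera images.
- track: The tile file, fixed: aluminium channel 305 mm long, 62 mm wide over all, open on top. Origin on the table under the inner face of the front stop, on the centre line; +y runs along the channel away from that stop, x across, z up. Floor 6 mm above the table; walls 52 mm apart, tops at 30 mm, no bevel. Front stop: block from y -20 to 0 mm, top at 50 mm. Next the follower; catch at the far end.
- follower (a joint): Travel (m) of the follower along the track's +y = gap between front stop and its flat steel plate (46 mm wide, 8 to 50 mm above the table); 0 closed, 0.028 on two tiles. Its spring pulls it forward with 4 N + 60 N/m; damping 40 N per m/s. The catch takes it somewhere between 0.048 and 0.084, unmeasured and different each time; over the 15 mm before, lifting the pawl adds 1 to 5 N, more if fast.
- knob (a point): Centre of the top of the follower's black knob, 30 mm behind the plate's face, on the centre line, 90 mm above the table; moves with the follower. Knob: 18 mm along the track, 26 mm across, 34 mm high, its underside 56 mm above the table on a 12 mm neck; the follower beneath reaches 50 mm above the table. Pull it along the track's +y.
- buffer (a joint): Compression (m) of the catch's rubber end buffer, a round black stub. The follower meets it 3 mm past the point where the catch takes hold. It pushes back 2.5 N per mm, on top of the spring: lean on it with a few newtons only; beyond 6 mm (15 N) it is spoilt.
- press_point (a point): Point fixed on the track, on its centre line, 238 mm along +y and 50 mm above the table: on top of the catch's steel tab. The tab is a flat plate, 34 mm across, 56 mm along the track, its middle within 18 mm of this point along the track. Pressed straight down 5 to 13 mm with about 4 to 11 N it frees the follower; it stops dead 1 to 5 mm lower.
- rack: Wooden rack fixed to the table, 44 mm (x) by 104 mm (y), 28 mm high, with two slots along x, 17 mm wide, their floor 10 mm above the table, centred at y = -26 and +26 mm. Origin at the centre of its underside.
- tile_a: Fired clay test tile, terracotta with white glazed upper half: 50 mm wide (x), 14 mm thick (y), 60 mm high (z), 60 to 110 g; ends and faces alike. Origin at the centre of its underside. Starts upright in one slot of the rack, sticking out about 3 mm at both sides. In the channel its width goes across, 1 mm play each side. Brittle: at most 25 N against the track.
- tile_b: Second test tile, the same as tile_a, in the rack's other slot.
- rabbit: Bystander: grey clay rabbit, about 68 mm across, 130 mm high. Origin under its centre.
- bowl: Bystander: small glazed bowl, 84 mm across, 42 mm high. Origin under its centre.
- brush_pot: Bystander: metal pot 80 mm across with brushes, 215 mm high over all. Origin under its centre.
Mind the look-alikes: they are no part of the job. What is shaped like the tile_a but green or purple is not meant.

How it is judged:
On the way, in this order (a step that is already met when the one before it is completed fails the run):
1. the follower is held back by the catch alone, the robot having let go (value of joint follower above 0.044 m and contact force between the fingers and anything else below 0.2 N), for 0.3 s.
2. both tiles stand on the channel floor in the gap while the catch still holds the follower back (all of step 1 and y of tile_a in the frame of track between 0.003 and 0.058 m and x of tile_a in the frame of track between -0.004 and 0.004 m and z of each of tile_a, tile_b in the frame of track below 0.0085 m and angle between each of tile_a, tile_b's own z axis and vertical below 0.2 rad and y of tile_b in the frame of track between 0.003 and 0.058 m and x of tile_b in the frame of track between -0.004 and 0.004 m), for 0.2 s.
At the end, for the whole second after the job is handed in: Both tiles stand upright (within 4 degrees) on the channel floor (within 2.5 mm), centred across it within 4 mm and within 26 mm of the front stop, at rest, and the follower has closed on them: its travel reads 25 to 31 mm, which is two tile thicknesses (y of tile_a in the frame of track between 0.003 and 0.026 m and x of tile_a in the frame of track between -0.004 and 0.004 m and z of each of tile_a, tile_b in the frame of track below 0.0085 m and angle between each of tile_a, tile_b's own z axis and vertical below 0.07 rad and y of tile_b in the frame of track between 0.003 and 0.026 m and x of tile_b in the frame of track between -0.004 and 0.004 m and value of joint follower between 0.025 and 0.031 m and linear speed of each of tile_a, tile_b below 0.02 m/s); the robot touches nothing.
It fails at once if the end buffer is pressed in by more than 6 mm (15 N) (value of joint buffer above 0.006 m).
It fails at once if a tile is pressed against the track with more than 25 N (contact force between any of tile_a, tile_b and track above 25 N).
It fails at once if a bystander is moved by more than 30 mm (distance of any of rabbit, bowl, brush_pot from where it was at the start of the episode above 0.03 m).
It also fails if it takes over 72 s, if anything falls off the work surface, if the arm or the gripper's body presses on something with over 40 N, if the wrist force passes 120 N, or if a joint passes its speed limit or range.

## Robot

A 6-joint arm with a two-finger parallel gripper is mounted at the origin on the work surface. World frame = base frame: x ahead of the robot, y to its left, z up, the work surface at z = 0. Lengths are in m, angles in rad, forces in N, time in s.
With the tool pointing down it reaches from about 0.275 to 0.85 m from the base axis. Payload 5.2 kg.
Tool frame: the origin (TCP) lies between the finger pads; the fingertips stand 14 mm ahead of it and the grasp point (between the pads) lies 5 mm behind it; z points along the fingers, y is the line along which they close (so a half turn about z gives the same grasp; the last joint's range is limited). The gripper opens to 85 mm and grips with 20 to 120 N. Pads are 22 mm wide; open, the fingers measure 114 mm over their backs; the gripper's body (76 mm by 85 mm) begins 54 mm behind the grasp point. The pads swing forward as they close: fully open they stand 13 mm farther back than shut.
Start: joints at [0.968, 0.259, 1.535, -0, 1.348, -0.203], TCP at [0.214, 0.507, 0.245] pointing down, gripper open.
Joint ranges: [-3.14, 3.14], [-0.91, 2.08], [0.19, 2.58], [-1.22, 4.36], [0.22, 2.71], [-3.12, 3.12]. Speed limits (rad/s): [2.57, 2.57, 3.14, 3.14, 3.14, 3.14].

## Interface

Orientations are given as a rotation vector (axis times angle).
In Python, from station import manip, viewer, finish_job gives the robot as it stands. The module is installed in compiled form; this text tells all that it offers.
- The arm moves only by the tool step_arm, never from a script. Its argument "deltas" is a list of rows, each a list of 3 entries, a list of its own where there are three numbers: the shift along the tool's x, y, z in mm, then the turn, a rotation vector about the tool's x, y, z in rad, then the closure, from -1 (fully open) to 1 (shut). A call has 1 to 10 rows; each row shifts and turns the commanded pose from where the row before left it, along the tool's axes as they then stand; what a row does not reach is not made up. A row lasts 1/10 s, in which the tool goes at most 50 mm and 8.59 degrees, less where a joint would pass 70% of its speed; a pose out of reach is approached as far as the arm can. A call with a gripper value outside its range is refused whole. The fingers move at their own pace and stop on an object; the grip force is fixed at half the most. Time passes only in rows, so rows that do not move let the fingers close. It gives the time, the measured TCP pose, the force, the opening and the grip force at its end, in the units of the state.
- manip.state(): the state, without advancing time (a new reading comes with each control period).
- viewer.capture(name): name is "scene" or "top" or "wrist"; returns the picture (420x560x3 uint8, red, green, blue); there is no depth.
- viewer.calibration(name): a dict with "vfov" (degrees; the focal length in pixels is half the picture's height over the tangent of half this angle, whatever the lens; pixels are square), "cx", "cy" (the principal point, pixels), "world_from_camera" (4x4, takes a point from camera to world coordinates). Camera axes: x right, y down, z forward; pixel columns grow to the right and rows downward; lengths in m; the calibration is good to about 2 mm. A picture is of the moment at which its call begins: read the wrist's pose just before it. calibration takes no time and is no camera call; for the wrist camera it gives the pose at the moment of the call.
- finish_job(): hands the job in; it is judged then, once.
Trained networks look in the newest picture that a camera, given by its name, has taken for a name from the list of things; names that differ only in an ending like _2 or _b are one class to them, and where a whole thing is asked for, a point or a joint stands for the part that bears it (a point fixed in the world has none). Each returns a list of dicts, best first, with "p" (0 to 1); they miss things now and then, are a little off and sometimes report something else, mostly with a low value. They report only what shows in the picture. A call takes as long as a camera call. They do not tell look-alikes from the thing itself.
- viewer.find_in(camera, target): "bbox" ([left, top, right, bottom] in pixels, round what is visible of it).
- viewer.place_of(camera, target): "position" ([column, row] in pixels: a listed point, or the origin of a listed thing).
The state is a dict: "t": time; "joints": joint angles; "qd": joint speeds; "tau": joint torques, N m; "tool_pos": TCP position; "tcp_rot": TCP orientation; "force": force on the tool from outside, world axes, zero at the start; "wrist_torque": the same for the moment, N m; "gripper_width": finger opening in m; "grip_force": force on a finger pad.
Only numpy, scipy, OpenCV 4.12 (cv2) and the standard library are available. Lean on these libraries where they do the work, as an engineer would, in place of code of your own. Each camera call takes 0.05 s, during which the arm holds its last target. There are 200 camera calls.

## Working session

There is one attempt and no reset: what is moved stays moved. The work goes in short steps, Python scripts to look and compute and a tool call to move; the robot and the scene stay as the last step left them, time stands still between calls to the robot, and variables do not carry over. Pictures are saved under pics/ and viewed, at most 10 in all, crops included, and the job is handed in when it is done.

Besides the shell and the picture viewer there is one more tool, called after ">>>" by a JSON object that holds its "api" and its "payload". step_arm: Moves the arm, as the interface text tells. Its arguments: {"type":"object","properties":{"deltas":{"type":"array"}},"required":["deltas"]}

```bash
mkdir -p pics; cat > h.py <<'E'
import numpy as np,cv2
from scipy.spatial.transform import Rotation as R
from station import manip,viewer,finish_job
def cap(n,f=None):
    im=viewer.capture(n)
    if f: cv2.imwrite('pics/'+f,im[:,:,::-1])
    return im
def K(n):
    c=viewer.calibration(n);return 210/np.tan(np.radians(c['vfov'])/2),c['cx'],c['cy'],np.array(c['world_from_camera'])
def w(n,px,z,k=None):
    f,cx,cy,T=k or K(n);d=T[:3,:3]@[(px[0]-cx)/f,(px[1]-cy)/f,1];o=T[:3,3]
    return o+d*(z-o[2])/d[2]
def proj(n,P,k=None):
    f,cx,cy,T=k or K(n);q=T[:3,:3].T@(np.array(P)-T[:3,3]);return np.array([cx+f*q[0]/q[2],cy+f*q[1]/q[2]])
E
python3 - <<'E'
from h import *
np.set_printoptions(precision=4,suppress=True)
a=cap('top','top.png');
Z=dict(track=0,knob=.09,press_point=.05,rack=0,tile_a=.01,rabbit=0,bowl=0,brush_pot=0)
for t in Z:
    for r in viewer.place_of('top',t)[:5]: print(t,round(r['p'],2),np.round(r['position'],1),w('top',r['position'],Z[t]))
b=cap('scene','scene.png')
for t in Z:
    for r in viewer.place_of('scene',t)[:5]: print('S',t,round(r['p'],2),np.round(r['position'],1),w('scene',r['position'],Z[t]))
s=manip.state();print({k:np.round(v,4) for k,v in s.items()})
E
```

```text
track 0.74 [289.1 208. ] [ 0.5637 -0.0324  0.    ]
knob 0.54 [365.  222.5] [ 0.5173 -0.2494  0.09  ]
rack 0.73 [366.2 224.7] [ 0.514  -0.2728  0.    ]
rack 0.58 [282.1 209.1] [ 0.5601 -0.0106  0.    ]
tile_a 0.68 [390.8 257.9] [ 0.4121 -0.3463  0.01  ]
tile_a 0.65 [354.1 227.7] [ 0.504 -0.233  0.01 ]
tile_a 0.53 [402.1 219.1] [ 0.5319 -0.3822  0.01  ]
tile_a 0.51 [372.9 228.3] [ 0.5027 -0.2913  0.01  ]
tile_a 0.46 [371.5 194.2] [ 0.6084 -0.2873  0.01  ]
rabbit 0.75 [363.3 142.7] [ 0.7717 -0.2644  0.    ]
rabbit 0.29 [363.4 227.1] [ 0.5064 -0.264   0.    ]
bowl 0.75 [274.3 275.7] [0.3544 0.0118 0.    ]
brush_pot 0.87 [147.3 210.8] [0.5509 0.4057 0.    ]
S track 0.82 [263.3 250.7] [ 0.5693 -0.0313  0.    ]
S knob 0.73 [268.3 220. ] [ 0.5631 -0.0061  0.09  ]
S knob 0.31 [298.5 192.9] [0.5434 0.1385 0.09  ]
S press_point 0.75 [299.8 191.9] [0.5099 0.1873 0.05  ]
S rack 0.73 [176.  287.3] [ 0.5033 -0.2685  0.    ]
S tile_a 0.84 [165. 291.] [ 0.5015 -0.2973  0.01  ]
S tile_a 0.72 [189.7 322.1] [ 0.6137 -0.3109  0.01  ]
S tile_a 0.63 [174.2 254.8] [ 0.4188 -0.2106  0.01  ]
S tile_a 0.62 [123.8 286.2] [ 0.4181 -0.3567  0.01  ]
S tile_a 0.58 [186.7 281.3] [ 0.5146 -0.2433  0.01  ]
S rabbit 0.71 [256.5 354.3] [ 0.7725 -0.2604  0.    ]
S bowl 0.92 [221.3 210.9] [0.3607 0.0016 0.    ]
S bowl 0.64 [165.5 291.2] [ 0.4949 -0.2931  0.    ]
S brush_pot 0.58 [353.3 182.2] [0.562 0.407 0.   ]
{'t': np.float64(0.9), 'joints': array([ 0.9682,  0.2586,  1.535 ,  0.    ,  1.348 , -0.2028]), 'qd': array([-0.0023, -0.0005, -0.0008,  0.0002,  0.0007, -0.0011]), 'tau': array([ -0.0009, -44.5909, -29.0894,  -0.0003,   0.0007,   0.    ]), 'tool_pos': array([0.2141, 0.5066, 0.2453]), 'tcp_rot': array([-0.6239, -3.079 , -0.    ]), 'force': array([ 0.0425, -0.3896, -0.1917]), 'wrist_torque': array([ 0.018 , -0.004 , -0.0408]), 'grip_force': np.float64(0.0), 'gripper_width': np.float64(0.0859)}
```

View pics/top.png

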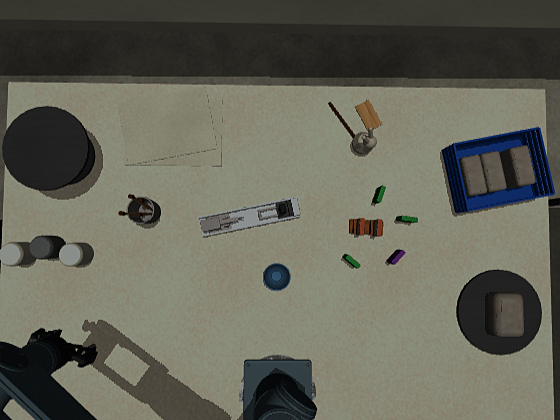

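View pics/scene.png

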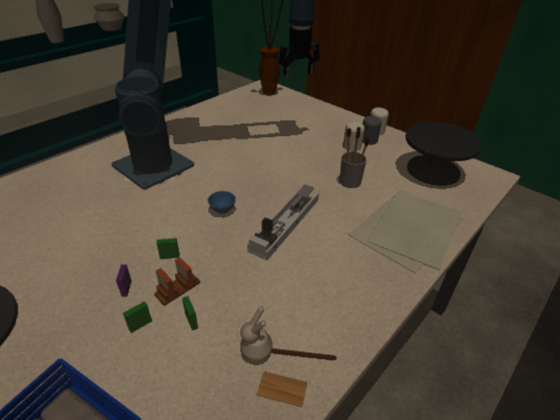

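```bash
cat >> h.py <<'E'
np.set_printoptions(precision=4,suppress=True)
def go(P,yaw,s=None):
    "yaw: world angle of tool y, tool down; prints turn about tool z, tilt fix and shift in the FINAL tool axes (mm)"
    s=s or manip.state();Rc=R.from_rotvec(s['tcp_rot'])
    Y=np.array([np.cos(yaw),np.sin(yaw),0]);Zv=np.array([0,0,-1.]);X=np.cross(Y,Zv)
    Rt=R.from_matrix(np.c_[X,Y,Zv])
    d=np.array(P)-s['tool_pos']
    print('turn',(Rc.inv()*Rt).as_rotvec(),'shift final',Rt.inv().apply(d)*1000,'shift cur',Rc.inv().apply(d)*1000)
E
python3 - <<'E'
from h import *
s=manip.state();f,cx,cy,T=K('wrist');Rc=R.from_rotvec(s['tcp_rot']).as_matrix()
print(f,cx,cy,'cam in tool',Rc.T@(T[:3,3]-s['tool_pos']),'\n',Rc.T@T[:3,:3])
go([.52,-.06,.42],.24)
E
```

```text
300.36923367882395 275.59902735294054 213.59902644733162 cam in tool [ 0.0811 -0.0006 -0.1288] 
 [[-0.0002 -0.9492 -0.3146]
 [ 1.     -0.0003  0.0003]
 [-0.0004 -0.3146  0.9492]]
turn [ 0.    -0.     0.931] shift final [-623.1323  162.4855 -174.6865] shift cur [-502.3863 -402.862  -174.7027]
```

>>> {"api": "step_arm", "payload": {"deltas": [[[0,0,-25],[0,0,0.133],-1],[[0,0,-25],[0,0,0.133],-1],[[0,0,-25],[0,0,0.133],-1],[[0,0,-25],[0,0,0.133],-1],[[0,0,-25],[0,0,0.133],-1],[[0,0,-25],[0,0,0.133],-1],[[-48,12.5,-10],[0,0,0.133],-1],[[-48,12.5,0],[0,0,0],-1],[[-48,12.5,0],[0,0,0],-1],[[-48,12.5,0],[0,0,0],-1]]}}

```text
t: 1.9
tool_pos: [0.3139, 0.3345, 0.4054]
tcp_rot: [1.938, 2.472, 0.001]
force: [0.9, -0.1, 1.0]
gripper_width: 0.0854
grip_force: 0.0
```

>>> {"api": "step_arm", "payload": {"deltas": [[[-48,12.5,0],[0,0,0],-1],[[-48,12.5,0],[0,0,0],-1],[[-48,12.5,0],[0,0,0],-1],[[-48,12.5,0],[0,0,0],-1],[[-48,12.5,0],[0,0,0],-1],[[-48,12.5,0],[0,0,0],-1],[[-48,12.5,0],[0,0,0],-1],[[-48,12.5,0],[0,0,0],-1],[[-48,12.5,0],[0,0,0],-1],[[0,0,0],[0,0,0],-1]]}}

```text
t: 2.9
tool_pos: [0.5274, -0.0624, 0.4033]
tcp_rot: [-1.947, -2.465, 0.004]
force: [0.1, -0.1, -1.1]
gripper_width: 0.0854
grip_force: 0.0
```

```bash
python3 - <<'E'
from h import *
cap('wrist','w1.png')
Z=dict(track=0,knob=.09,press_point=.05,rack=0,tile_a=.01)
for t in Z:
    for r in viewer.place_of('wrist',t)[:6]: print(t,round(r['p'],2),np.round(r['position'],1),w('wrist',r['position'],Z[t]))
print(manip.state()['tool_pos'])
E
```

```text
track 0.83 [303.3 154.8] [ 0.5689 -0.0337  0.    ]
knob 0.68 [304.9 141.5] [ 0.5554 -0.0047  0.09  ]
press_point 0.18 [183.7  99.3] [0.3659 0.0099 0.05  ]
rack 0.68 [240.7 260.2] [ 0.504  -0.2597  0.    ]
tile_a 0.97 [195.3 228. ] [ 0.4083 -0.2093  0.01  ]
tile_a 0.86 [236.4 276.4] [ 0.5033 -0.2913  0.01  ]
tile_a 0.76 [244.9 317.3] [ 0.5396 -0.3814  0.01  ]
tile_a 0.67 [283.8 287.7] [ 0.6006 -0.2938  0.01  ]
tile_a 0.65 [185.2 101.4] [0.3573 0.0065 0.01  ]
tile_a 0.6 [246.2 253.5] [ 0.5116 -0.2379  0.01  ]
[ 0.525  -0.0555  0.4057]
```

View pics/w1.png

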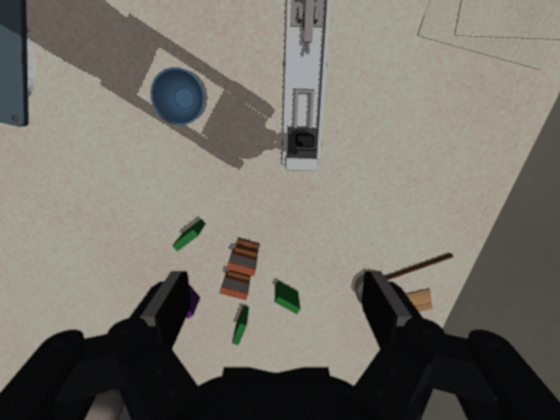

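```bash
python3 - <<'E'
from h import *
go([.545,.06,.26],.24)
E
```

```text
turn [0.0007 0.0001 0.0017] shift final [107.4524  46.9002 145.7362] shift cur [107.3929  46.9784 145.7548]
```

>>> {"api": "step_arm", "payload": {"deltas": [[[27,12,36],[0,0,0],-1],[[27,12,36],[0,0,0],-1],[[27,12,37],[0,0,0],-1],[[27,12,37],[0,0,0],-1],[[0,0,0],[0,0,0],-1],[[0,0,0],[0,0,0],-1]]}}

```text
t: 3.8
tool_pos: [0.5457, 0.0609, 0.2593]
tcp_rot: [-1.935, -2.474, 0.001]
force: [0.5, 0.3, 0.5]
gripper_width: 0.0857
grip_force: 0.0
```

```bash
python3 - <<'E'
from h import *
k=K('wrist');cap('wrist','w2.png')
Z=dict(track=0,knob=.09,press_point=.05)
for t in Z:
    for r in viewer.place_of('wrist',t)[:3]: print(t,round(r['p'],2),np.round(r['position'],1),w('wrist',r['position'],Z[t],k))
print(manip.state()['tool_pos'])
E
```

```text
track 0.92 [273.9 249.8] [ 0.5672 -0.0388  0.    ]
knob 0.94 [269.1 260.6] [ 0.5556 -0.0116  0.09  ]
press_point 0.87 [278.5  55.7] [0.515 0.194 0.05 ]
[0.5473 0.0587 0.2613]
```

View pics/w2.png

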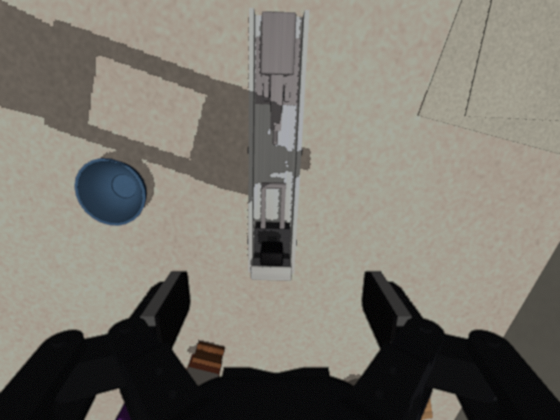

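```bash
cat > fit.py <<'E'
from h import *
def rect(im,k,o,yaw,z,x,y):
    "sample image on grid in frame (o,yaw) at height z; x,y arrays m"
    X,Y=np.meshgrid(x,y);c,s=np.cos(yaw),np.sin(yaw)
    P=np.stack([o[0]+c*X-s*Y,o[1]+s*X+c*Y,np.full_like(X,z)],-1)
    f,cx,cy,T=k;q=(P-T[:3,3])@T[:3,:3]
    return cv2.remap(im,(cx+f*q[...,0]/q[...,2]).astype(np.float32),(cy+f*q[...,1]/q[...,2]).astype(np.float32),cv2.INTER_LINEAR)
E
python3 - <<'E'
from fit import *
k=K('wrist');im=cap('wrist');g=im.astype(np.float32).mean(2)
o=np.array([.567,-.0388]);y=np.arange(-.015,.28,.001);x=np.arange(-.045,.0451,.0005)
best=[]
for yaw in np.arange(.15,.28,.0025):
    G=np.abs(np.gradient(np.median(rect(g,k,o,yaw,.03,x,y),0)))
    best.append((G.max()+np.sort(G)[-6:].sum(),yaw))
best.sort();print(best[-4:]);yaw=best[-1][1]
m=rect(g,k,o,yaw,.03,x,y)
G=np.gradient(np.median(m,0));
for i in np.argsort(-abs(G))[:14]: print(round(x[i]*1000,1),round(float(G[i]),1))
for z,yy,xs in [(.05,np.arange(-.04,.04,.0005),.0)]:
    p=np.median(rect(g,k,o,yaw,z,np.arange(-.02,.02,.001),yy),1);d=np.gradient(p)
    for i in np.argsort(-abs(d))[:10]: print('y@.05',round(yy[i]*1000,1),round(float(d[i]),1))
big=rect(im,k,o,yaw,.03,np.arange(-.05,.05,.00025),np.arange(.29,-.04,-.0006));cv2.imwrite('pics/r.png',big[:,:,::-1])
E
```

```text
[(np.float32(102.795166), np.float64(0.20500000000000004)), (np.float32(103.153076), np.float64(0.21250000000000005)), (np.float32(104.93124), np.float64(0.21000000000000005)), (np.float32(105.887695), np.float64(0.20750000000000005))]
-30.5 -18.0
22.5 15.9
22.0 15.2
-30.0 -14.5
23.0 12.7
-31.0 -11.7
21.5 11.7
-29.5 -9.5
23.5 9.0
19.0 -8.6
18.5 -8.4
19.5 -7.1
21.0 6.8
24.0 6.3
y@.05 1.0 -17.7
y@.05 0.5 -17.0
y@.05 1.5 -16.2
y@.05 2.0 -15.4
y@.05 2.5 -15.3
y@.05 0.0 -13.9
y@.05 -0.5 -10.6
y@.05 3.0 -9.8
y@.05 -1.0 -8.7
y@.05 -1.5 -5.5
```

View pics/r.png

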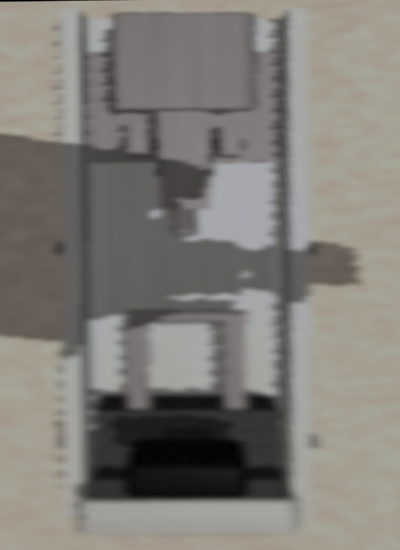

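```bash
python3 - <<'E'
from h import *
go([.557,-.010,.073],.2075)
E
```

```text
turn [0.0032 0.0013 0.0316] shift final [-69.1851  -4.5379 188.0595] shift cur [-68.7505  -7.3187 188.1312]
```

>>> {"api": "step_arm", "payload": {"deltas": [[[-17,0,10],[0,0,0.032],-1],[[-17,-1,30],[0,0,0],-1],[[-17,-2,30],[0,0,0],-1],[[-18,-2,30],[0,0,0],-1],[[0,0,0],[0,0,0],-1],[[0,0,0],[0,0,0],-1]]}}

```text
t: 4.65
tool_pos: [0.5562, -0.0102, 0.159]
tcp_rot: [-1.982, -2.436, 0.001]
force: [-0.2, 0.2, 0.9]
gripper_width: 0.0857
grip_force: 0.0
```

```bash
python3 - <<'E'
from h import *
go([.557,-.010,.073],.2075)
k=K('wrist');cap('wrist','w3.png');
for r in viewer.place_of('wrist','knob')[:3]: print(round(r['p'],2),np.round(r['position'],1),w('wrist',r['position'],.09,k))
print(proj('wrist',[.557,-.010,.09],k))
E
```

```text
turn [-0.001  -0.0006 -0.0025] shift final [ 0.0306  0.8134 85.9539] shift cur [-0.0179  0.8995 85.9531]
0.59 [277.9 233.9] [ 0.5572 -0.0101  0.09  ]
[277.6927 233.7565]
```

View pics/w3.png

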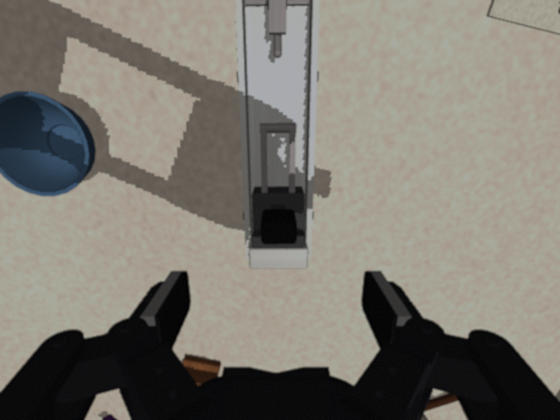

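>>> {"api": "step_arm", "payload": {"deltas": [[[0,1,30],[0,0,0],-1],[[0,0,30],[0,0,0],-1],[[0,0,20],[0,0,0],-1],[[0,0,6],[0,0,0],-0.4],[[0,0,0],[0,0,0],0.1],[[0,0,0],[0,0,0],0.2]]}}

```text
t: 5.35
tool_pos: [0.5586, -0.0087, 0.0749]
tcp_rot: [1.977, 2.438, 0.002]
force: [-0.5, -1.0, 1.0]
gripper_width: 0.0442
grip_force: 0.0
```

>>> {"api": "step_arm", "payload": {"deltas": [[[0,0,0],[0,0,0],0.4],[[0,0,0],[0,0,0],0.6],[[0,0,0],[0,0,0],0.8],[[0,0,0],[0,0,0],1],[[0,0,0],[0,0,0],1]]}}

```text
t: 5.85
tool_pos: [0.558, -0.009, 0.075]
tcp_rot: [1.977, 2.439, 0.001]
force: [-2.1, -0.0, 5.0]
gripper_width: 0.0253
grip_force: 58.9
```

>>> {"api": "step_arm", "payload": {"deltas": [[[3,0,0],[0,0,0],1],[[5,0,0],[0,0,0],1],[[5,0,0],[0,0,0],1],[[5,0,0],[0,0,0],1],[[5,0,0],[0,0,0],1],[[4,0,0],[0,0,0],1],[[3,0,0],[0,0,0],1],[[0,0,0],[0,0,0],1],[[0,0,0],[0,0,0],1]]}}

```text
t: 6.75
tool_pos: [0.552, 0.0191, 0.075]
tcp_rot: [1.976, 2.438, -0.001]
force: [-2.5, -6.5, 6.6]
gripper_width: 0.025
grip_force: 59.1
```

```bash
cat >> h.py <<'E'
def fr():
    "mean force in the tool frame, travel along tool x"
    s=manip.state();u=R.from_rotvec(s['tcp_rot']).inv()
    print('t',s['t'],'F tool',u.apply(s['force']),'M',u.apply(s['wrist_torque']),s['tool_pos'],'gw',s['gripper_width'])
E
python3 -c "
from h import *
fr()"
```

```text
t 6.75 F tool [-5.8278 -3.7595 -6.637 ] M [ 0.554  -0.8887 -0.0843] [0.552  0.0191 0.075 ] gw 0.024989860050308982
```

>>> {"api": "step_arm", "payload": {"deltas": [[[2,-0.5,0],[0,0,0],1],[[1,-0.5,0],[0,0,0],1],[[0,0,0],[0,0,0],1]]}}

```text
t: 7.05
tool_pos: [0.5513, 0.0219, 0.075]
tcp_rot: [1.975, 2.436, 0.001]
force: [0.6, -6.3, 4.1]
gripper_width: 0.0253
grip_force: 58.8
```

```bash
python3 -c "
from h import *
fr()"
```

```text
t 7.05 F tool [-6.2917 -0.7232 -4.0367] M [ 0.2062 -0.9045 -0.1137] [0.5513 0.0219 0.075 ] gw 0.0252784468454736
```

>>> {"api": "step_arm", "payload": {"deltas": [[[2,-0.2,0],[0,0,0],1],[[2,0,0],[0,0,0],1],[[2,0,0],[0,0,0],1],[[2,0,0],[0,0,0],1],[[1,0,0],[0,0,0],1],[[0,0,0],[0,0,0],1]]}}

```text
t: 7.65
tool_pos: [0.5494, 0.0305, 0.075]
tcp_rot: [1.975, 2.436, 0.001]
force: [1.5, -6.5, 3.7]
gripper_width: 0.0248
grip_force: 58.8
```

>>> {"api": "step_arm", "payload": {"deltas": [[[2,0,0],[0,0,0],1],[[2,0,0],[0,0,0],1],[[1,0,0],[0,0,0],1],[[0,0,0],[0,0,0],1]]}}

```text
t: 8.05
tool_pos: [0.5484, 0.0354, 0.075]
tcp_rot: [1.975, 2.436, 0.001]
force: [0.5, -6.6, 3.6]
gripper_width: 0.025
grip_force: 58.8
```

>>> {"api": "step_arm", "payload": {"deltas": [[[2,0,0],[0,0,0],1],[[2,0,0],[0,0,0],1],[[0,0,0],[0,0,0],1]]}}

```text
t: 8.35
tool_pos: [0.5475, 0.0393, 0.075]
tcp_rot: [1.975, 2.436, 0.001]
force: [0.7, -6.4, 3.7]
gripper_width: 0.0249
grip_force: 58.8
```

>>> {"api": "step_arm", "payload": {"deltas": [[[2,0,0],[0,0,0],1],[[2,0,0],[0,0,0],1],[[0,0,0],[0,0,0],1]]}}

```text
t: 8.65
tool_pos: [0.5467, 0.0431, 0.075]
tcp_rot: [1.975, 2.436, 0.001]
force: [1.1, -8.2, 3.9]
gripper_width: 0.025
grip_force: 58.8
```

>>> {"api": "step_arm", "payload": {"deltas": [[[2,0,0],[0,0,0],1],[[2,0,0],[0,0,0],1],[[0,0,0],[0,0,0],1]]}}

```text
t: 8.95
tool_pos: [0.5459, 0.047, 0.075]
tcp_rot: [1.975, 2.436, 0.001]
force: [0.8, -8.0, 3.9]
gripper_width: 0.0251
grip_force: 58.8
```

>>> {"api": "step_arm", "payload": {"deltas": [[[2,0,0],[0,0,0],1],[[1,0,0],[0,0,0],1],[[0,0,0],[0,0,0],1]]}}

```text
t: 9.25
tool_pos: [0.5454, 0.0496, 0.075]
tcp_rot: [1.974, 2.436, 0.0]
force: [1.5, -8.6, 3.7]
gripper_width: 0.0252
grip_force: 58.8
```

>>> {"api": "step_arm", "payload": {"deltas": [[[2,0,0],[0,0,0],1],[[1,0,0],[0,0,0],1],[[0,0,0],[0,0,0],1]]}}

```text
t: 9.55
tool_pos: [0.5448, 0.0522, 0.075]
tcp_rot: [1.974, 2.436, -0.0]
force: [0.3, -10.2, 4.1]
gripper_width: 0.0253
grip_force: 58.8
```

>>> {"api": "step_arm", "payload": {"deltas": [[[1.5,0,0],[0,0,0],1],[[1.5,0,0],[0,0,0],1],[[0,0,0],[0,0,0],1]]}}

```text
t: 9.85
tool_pos: [0.5442, 0.0549, 0.075]
tcp_rot: [1.974, 2.436, -0.0]
force: [1.3, -10.1, 3.6]
gripper_width: 0.0247
grip_force: 58.9
```

>>> {"api": "step_arm", "payload": {"deltas": [[[1,0,0],[0,0,0],1],[[1,0,0],[0,0,0],1],[[0,0,0],[0,0,0],1]]}}

```text
t: 10.15
tool_pos: [0.5437, 0.0571, 0.075]
tcp_rot: [1.975, 2.436, 0.0]
force: [0.5, -8.4, 3.9]
gripper_width: 0.025
grip_force: 58.9
```

>>> {"api": "step_arm", "payload": {"deltas": [[[1,0,0],[0,0,0],1],[[1,0,0],[0,0,0],1],[[0,0,0],[0,0,0],1]]}}

```text
t: 10.45
tool_pos: [0.5433, 0.0591, 0.075]
tcp_rot: [1.975, 2.436, -0.0]
force: [1.0, -10.3, 4.2]
gripper_width: 0.0248
grip_force: 58.9
```

>>> {"api": "step_arm", "payload": {"deltas": [[[-1,0,0],[0,0,0],1],[[-2,0,0],[0,0,0],1],[[-2,0,0],[0,0,0],1],[[0,0,0],[0,0,0],1]]}}

```text
t: 10.85
tool_pos: [0.5444, 0.0541, 0.075]
tcp_rot: [1.974, 2.436, -0.0]
force: [1.2, -9.7, 3.6]
gripper_width: 0.0249
grip_force: 58.9
```

```bash
python3 -c "
from h import *
fr()"
```

```text
t 10.85 F tool [-9.7484 -0.8648 -3.547 ] M [ 0.2882 -1.5318 -0.0954] [0.5444 0.0541 0.075 ] gw 0.024949685617049716
```

>>> {"api": "step_arm", "payload": {"deltas": [[[2,0,0],[0,0,0],1],[[2,0,0],[0,0,0],1],[[1,0,0],[0,0,0],1],[[1,0,0],[0,0,0],1],[[0,0,0],[0,0,0],1]]}}

```text
t: 11.35
tool_pos: [0.5431, 0.06, 0.075]
tcp_rot: [1.974, 2.436, -0.0]
force: [1.6, -10.1, 3.5]
gripper_width: 0.0253
grip_force: 58.8
```

```bash
python3 -c "
from h import *
for i in range(4):fr();viewer.capture('wrist')"
```

```text
t 11.35 F tool [-10.2304  -0.5553  -3.4311] M [ 0.2798 -1.5181 -0.1253] [0.5431 0.06   0.075 ] gw 0.025264484701251224
t 11.4 F tool [-10.2213  -0.4045  -3.7802] M [ 0.3027 -1.497  -0.0398] [0.5431 0.06   0.075 ] gw 0.02511559673768082
t 11.45 F tool [-10.12    -1.337   -3.6453] M [ 0.2849 -1.512  -0.1417] [0.5431 0.06   0.075 ] gw 0.025217631565013852
t 11.5 F tool [-9.6661 -0.8591 -3.7565] M [ 0.3047 -1.4898 -0.0784] [0.5431 0.06   0.075 ] gw 0.02536278986700141
```

>>> {"api": "step_arm", "payload": {"deltas": [[[1,0,0],[0,0,0],1],[[1,0,0],[0,0,0],1],[[0,0,0],[0,0,0],1]]}}

```text
t: 11.85
tool_pos: [0.5427, 0.062, 0.075]
tcp_rot: [1.974, 2.436, -0.0]
force: [1.7, -10.0, 3.2]
gripper_width: 0.0254
grip_force: 58.8
```

```bash
python3 -c "
from h import *
for i in range(2):fr();viewer.capture('wrist')"
```

```text
t 11.85 F tool [-10.1021  -0.4032  -3.1092] M [ 0.2532 -1.5247 -0.1176] [0.5427 0.062  0.075 ] gw 0.025400623682919184
t 11.9 F tool [-9.7139 -1.1376 -4.058 ] M [ 0.2487 -1.4774 -0.0859] [0.5427 0.062  0.075 ] gw 0.024928912403743796
```

>>> {"api": "step_arm", "payload": {"deltas": [[[1,0,0],[0,0,0],1],[[1,0,0],[0,0,0],1],[[0,0,0],[0,0,0],1]]}}

```text
t: 12.25
tool_pos: [0.5422, 0.0642, 0.075]
tcp_rot: [1.975, 2.436, 0.0]
force: [1.3, -9.3, 3.5]
gripper_width: 0.0251
grip_force: 58.9
```

```bash
python3 -c "
from h import *
for i in range(2):fr();viewer.capture('wrist')"
```

```text
t 12.25 F tool [-9.3968 -0.5959 -3.4728] M [ 0.2804 -1.3653 -0.105 ] [0.5422 0.0642 0.075 ] gw 0.025074313329876096
t 12.3 F tool [-8.7479 -1.6304 -4.1654] M [ 0.2937 -1.4054 -0.1234] [0.5422 0.0642 0.075 ] gw 0.025174790635518016
```

>>> {"api": "step_arm", "payload": {"deltas": [[[1,0,0],[0,0,0],1],[[0.5,0,0],[0,0,0],1],[[0,0,0],[0,0,0],1]]}}

```text
t: 12.65
tool_pos: [0.5418, 0.066, 0.075]
tcp_rot: [1.975, 2.436, 0.001]
force: [1.1, -6.8, 3.5]
gripper_width: 0.0251
grip_force: 58.9
```

```bash
python3 -c "
from h import *
for i in range(2):fr();viewer.capture('wrist')"
```

```text
t 12.65 F tool [-6.8403 -0.33   -3.5107] M [ 0.2081 -1.1565 -0.1207] [0.5418 0.066  0.075 ] gw 0.025127518269586323
t 12.7 F tool [-7.7332 -0.8325 -4.1132] M [ 0.1916 -1.1052 -0.0909] [0.5418 0.066  0.075 ] gw 0.025106150617045426
```

>>> {"api": "step_arm", "payload": {"deltas": [[[-1,0,0],[0,0,0],1],[[-1,0,0],[0,0,0],1],[[-0.5,0,0],[0,0,0],1],[[0,0,0],[0,0,0],1]]}}

```text
t: 13.15
tool_pos: [0.5419, 0.0654, 0.075]
tcp_rot: [1.977, 2.438, 0.004]
force: [-0.1, 0.1, 6.5]
gripper_width: 0.0251
grip_force: 59.2
```

```bash
python3 -c "
from h import *
for i in range(2):fr();viewer.capture('wrist')"
```

```text
t 13.15 F tool [ 0.1053 -0.0169 -6.5362] M [ 0.0942 -0.0784 -0.0778] [0.5419 0.0654 0.075 ] gw 0.025062461084544414
t 13.2 F tool [-0.5958 -0.7108 -6.1286] M [ 0.1026 -0.1059 -0.1525] [0.5419 0.0654 0.075 ] gw 0.025204016111875054
```

>>> {"api": "step_arm", "payload": {"deltas": [[[0,0,0],[0,0,0],0.6],[[0,0,0],[0,0,0],0.2],[[0,0,0],[0,0,0],-0.2],[[0,0,0],[0,0,0],-1],[[0,0,-10],[0,0,0],-1],[[0,0,-30],[0,0,0],-1],[[0,0,-45],[0,0,0],-1],[[0,0,-45],[0,0,0],-1]]}}

```text
t: 14.05
tool_pos: [0.5398, 0.0654, 0.2047]
tcp_rot: [-1.978, -2.439, 0.001]
force: [0.5, -0.4, 0.2]
gripper_width: 0.0852
grip_force: 0.0
```

```bash
python3 - <<'E'
from h import *
fr()
go([.508,-.19,.27],.2131)
E
```

```text
t 14.05 F tool [-0.5227  0.3888 -0.1511] M [-0.0017 -0.0495  0.0015] [0.5398 0.0654 0.2047] gw 0.08523885256548998
turn [-0.0015 -0.0005 -0.0052] shift final [-242.8966  -85.0683  -65.3042] shift cur [-243.3043  -83.8957  -65.3032]
```

>>> {"api": "step_arm", "payload": {"deltas": [[[-40,-14,-10],[0,0,0],-1],[[-40,-14,-10],[0,0,0],-1],[[-40,-14,-10],[0,0,0],-1],[[-40,-14,-10],[0,0,0],-1],[[-40,-14,0],[0,0,0],-1],[[-40,-14,0],[0,0,0],-1],[[0,0,0],[0,0,0],-1],[[0,0,0],[0,0,0],-1]]}}

```text
t: 14.85
tool_pos: [0.5074, -0.1876, 0.2435]
tcp_rot: [-1.982, -2.437, -0.001]
force: [0.8, 0.1, 0.0]
gripper_width: 0.0853
grip_force: 0.0
```

```bash
python3 - <<'E'
from h import *
k=K('wrist');im=cap('wrist')
for t,z in [('rack',0),('tile_a',.01)]:
    for r in viewer.place_of('wrist',t)[:6]: print(t,round(r['p'],2),np.round(r['position'],1),w('wrist',r['position'],z,k))
for r in viewer.find_in('wrist','rack')[:2]: print(r)
c=proj('wrist',[.508,-.265,.03],k).astype(int);print(c)
x0,y0=max(c[0]-80,0),max(c[1]-80,0);cr=im[y0:y0+160,x0:x0+160];print(x0,y0)
cv2.imwrite('pics/rack.png',cv2.resize(cr,(640,cr.shape[0]*4),interpolation=cv2.INTER_CUBIC)[:,:,::-1]);np.save('rack.npy',im)
print(manip.state()['tool_pos'])
E
```

```text
rack 0.64 [266.  236.7] [ 0.5097 -0.2638  0.    ]
rack 0.39 [264.9 225.5] [ 0.5052 -0.2484  0.    ]
tile_a 0.88 [186.1 279.8] [ 0.4144 -0.3445  0.01  ]
tile_a 0.81 [330.2 275.2] [ 0.6059 -0.2975  0.01  ]
tile_a 0.8 [192.9 189.2] [ 0.4084 -0.2158  0.01  ]
tile_a 0.76 [258.1 262.4] [ 0.5061 -0.2984  0.01  ]
tile_a 0.76 [263.4 317.4] [ 0.5298 -0.3831  0.01  ]
tile_a 0.61 [267.5 224.5] [ 0.5078 -0.2427  0.01  ]
{'bbox': [246.2, 201.1, 288.3, 265.8], 'p': 0.74}
[263 246]
183 166
[ 0.5079 -0.1854  0.2434]
```

View pics/rack.png

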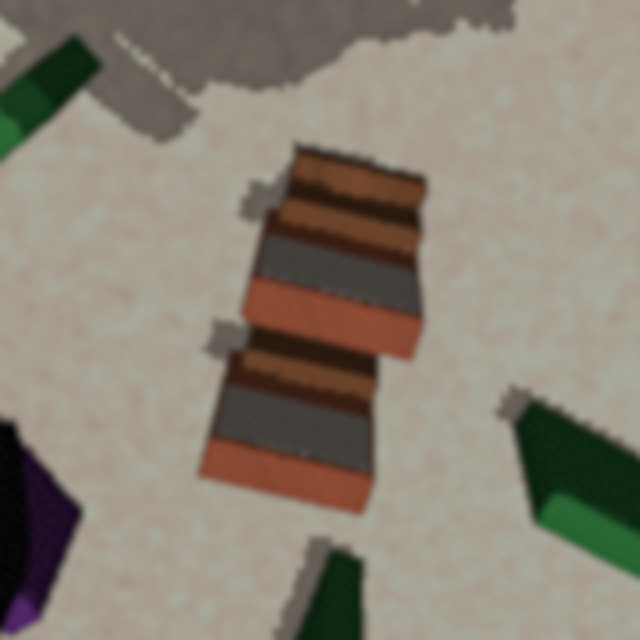

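```bash
python3 - <<'E'
from h import *
k=K('wrist')
for n,q in dict(near=[(252,278),(423,320),(412,358),(243,316)],far=[(212,437),(373,472),(362,513),(199,475)]).items():
    P=np.array([w('wrist',np.array(p)/4+[183-.375,166-.375],.07,k)[:2] for p in q])
    e=P[1]-P[0],P[2]-P[3],P[3]-P[0]
    print(n,P.mean(0),[round(np.arctan2(v[1],v[0]),3) for v in e],[np.hypot(*v) for v in e])
E
```

```text
near [ 0.5086 -0.2425] [np.float64(-0.052), np.float64(-0.058), np.float64(-1.607)] [np.float64(0.04818987651809758), np.float64(0.04818391375646414), np.float64(0.011586357366916636)]
far [ 0.5054 -0.2932] [np.float64(-0.034), np.float64(-0.054), np.float64(-1.693)] [np.float64(0.04711240694164557), np.float64(0.048452395778030725), np.float64(0.013032707683658384)]
```

```bash
python3 - <<'E'
from h import *
go([.508,-.2425,.055],-.055)
E
```

```text
turn [ 0.0001 -0.0003  0.2647] shift final [-56.964    3.2063 188.3646] shift cur [-55.8804 -11.8326 188.3448]
```

>>> {"api": "step_arm", "payload": {"deltas": [[[0,0,10],[0,0,0.1325],-1],[[0,0,20],[0,0,0.1325],-1],[[-28.5,1.5,30],[0,0,0],-1],[[-28.5,1.5,30],[0,0,0],-1],[[0,0,30],[0,0,0],-1],[[0,0,30],[0,0,0],-1],[[0,0,25],[0,0,0],-1],[[0,0,13],[0,0,0],-1],[[0,0,0],[0,0,0],-0.4],[[0,0,0],[0,0,0],0]]}}

```text
t: 16.05
tool_pos: [0.5083, -0.2437, 0.056]
tcp_rot: [2.282, 2.158, 0.0]
force: [-0.4, -0.3, 1.1]
gripper_width: 0.0592
grip_force: 0.0
```

>>> {"api": "step_arm", "payload": {"deltas": [[[0,0,0],[0,0,0],0.3],[[0,0,0],[0,0,0],0.6],[[0,0,0],[0,0,0],1],[[0,0,0],[0,0,0],1]]}}

```text
t: 16.45
tool_pos: [0.5087, -0.2446, 0.057]
tcp_rot: [2.281, 2.155, 0.001]
force: [0.1, 0.9, 6.1]
gripper_width: 0.0488
grip_force: 62.6
```

>>> {"api": "step_arm", "payload": {"deltas": [[[0,0,-15],[0,0,0],1],[[0,0,-25],[0,0,0],1],[[0,0,-40],[0,0,0],1],[[0,0,-30],[0,0,0],1],[[0,0,0],[0,0,0],1],[[0,0,0],[0,0,0],1]]}}

```text
t: 17.05
tool_pos: [0.5077, -0.2441, 0.1661]
tcp_rot: [2.282, 2.156, 0.0]
force: [-0.3, 0.3, -0.6]
gripper_width: 0.0489
grip_force: 62.0
```

```bash
cat >> h.py <<'E'
O=np.array([.5643,-.0382]);TY=.2131
def tr(x,y,z):
    c,s=np.cos(TY),np.sin(TY);return [O[0]+c*x-s*y,O[1]+s*x+c*y,z]
def intr(p):
    c,s=np.cos(TY),np.sin(TY);d=np.array(p[:2])-O;return np.array([c*d[0]+s*d[1],-s*d[0]+c*d[1],p[2]])*1000
E
python3 - <<'E'
from h import *
fr();go(tr(0,.015,.12),TY)
E
```

```text
t 17.05 F tool [ 0.2581 -0.3026  0.5522] M [ 0.0332 -0.0552 -0.0236] [ 0.5077 -0.2441  0.1661] gw 0.04892979440092968
turn [ 0.0015  0.0014 -0.2702] shift final [204.2649  98.8552  46.1037] shift cur [223.2925  40.6764  45.9124]
```

>>> {"api": "step_arm", "payload": {"deltas": [[[30,5.5,0],[0,0,0],1],[[37,7,0],[0,0,0],1],[[37,7,0],[0,0,0],1],[[37,7,0],[0,0,0],1],[[37,7,0],[0,0,0],1],[[45,7.2,0],[0,0,0],1],[[0,0,20],[0,0,-0.135],1],[[0,0,26],[0,0,-0.135],1],[[0,0,0],[0,0,0],1],[[0,0,0],[0,0,0],1]]}}

```text
t: 18.05
tool_pos: [0.5598, -0.0234, 0.118]
tcp_rot: [-1.975, -2.439, 0.002]
force: [-0.1, -0.0, -0.3]
gripper_width: 0.0491
grip_force: 62.2
```

```bash
python3 - <<'E'
from h import *
fr();go(tr(0,.015,.09),TY);print(intr(manip.state()['tool_pos']))
k=K('wrist');im=cap('wrist')
cv2.imwrite('pics/ins.png',cv2.resize(im[120:420,130:430],(600,600),interpolation=cv2.INTER_CUBIC)[:,:,::-1])
E
```

```text
t 18.05 F tool [ 0.004  -0.0793  0.339 ] M [-0.0599 -0.0268  0.0122] [ 0.5598 -0.0234  0.118 ] gw 0.049147354892907225
turn [-0.0032 -0.0016 -0.0038] shift final [-0.3904  1.2794 27.9707] shift cur [-0.4292  1.3717 27.9657]
[ -1.2794  15.3904 117.9707]
```

View pics/ins.png

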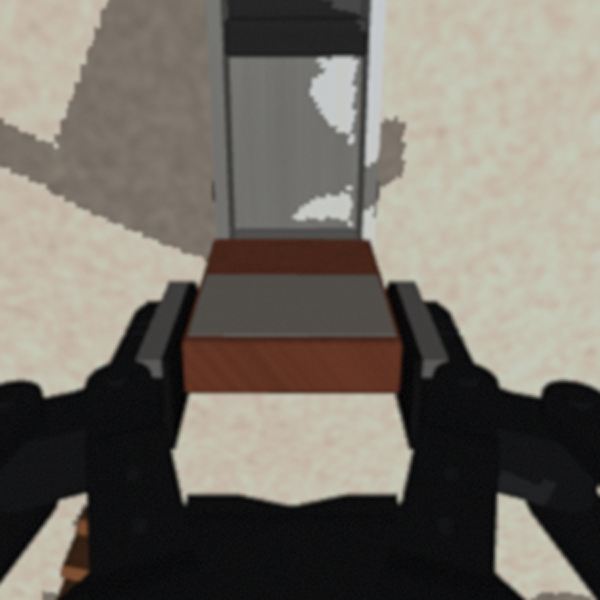

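>>> {"api": "step_arm", "payload": {"deltas": [[[0,1.3,15],[0,0,0],1],[[0,0,15],[0,0,0],1],[[0,0,5],[0,0,0],1],[[0,0,0],[0,0,0],1],[[0,0,0],[0,0,0],1],[[0,0,0],[0,0,0],1]]}}

```text
t: 18.7
tool_pos: [0.5628, -0.0236, 0.0853]
tcp_rot: [1.972, 2.443, 0.001]
force: [-0.3, -0.1, -0.8]
gripper_width: 0.049
grip_force: 62.2
```

```bash
python3 - <<'E'
from h import *
for i in range(3):
    fr();print(intr(manip.state()['tool_pos']));viewer.capture('wrist')
go(tr(0,.015,.08),TY)
E
```

```text
t 18.7 F tool [-0.0347 -0.3201  0.8259] M [-0.0048  0.0125  0.0313] [ 0.5628 -0.0236  0.0853] gw 0.049039584928057774
[ 1.6473 14.5739 85.251 ]
t 18.75 F tool [-0.159  -0.3423 -0.0418] M [ 0.0069 -0.0311  0.0039] [ 0.5627 -0.0235  0.0851] gw 0.04878913785800123
[ 1.5583 14.6863 85.1258]
t 18.8 F tool [-1.1342 -0.4679 -0.1802] M [0.061  0.0076 0.0016] [ 0.5626 -0.0235  0.085 ] gw 0.04844990479298486
[ 1.4751 14.7636 84.9871]
turn [ 0.001   0.0005 -0.0003] shift final [ 0.1676 -1.3811  4.8203] shift cur [ 0.1696 -1.386   4.8188]
```

```bash
python3 - <<'E'
from h import *
for i in range(16):
    viewer.capture('wrist')
    print(round(manip.state()['t'],2),intr(manip.state()['tool_pos']))
E
```

```text
18.9 [ 1.2974 14.8995 84.6908]
18.95 [ 1.1899 14.9496 84.5307]
19.0 [ 1.1389 15.0035 84.4294]
19.05 [ 1.1253 15.0234 84.3616]
19.1 [ 1.0667 15.0284 84.2805]
19.15 [ 1.0613 15.0344 84.2471]
19.2 [ 1.028  15.0216 84.1969]
19.25 [ 1.0319 15.0411 84.1821]
19.3 [ 1.046  15.0136 84.1636]
19.35 [ 1.0329 15.0391 84.1681]
19.4 [ 1.033  15.0108 84.1578]
19.45 [ 1.0147 15.0277 84.1387]
19.5 [ 1.0396 15.0022 84.1619]
19.55 [ 1.0128 14.9759 84.1423]
19.6 [ 1.031  15.0123 84.1812]
19.65 [ 1.035  15.0101 84.1941]
```

>>> {"api": "step_arm", "payload": {"deltas": [[[0,-1,0],[0,0,0],1],[[0,0,0],[0,0,0],1],[[0,0,0],[0,0,0],1],[[0,0,0],[0,0,0],1],[[0,0,0],[0,0,0],1],[[0,0,0],[0,0,0],1],[[0,0,0],[0,0,0],1]]}}

```text
t: 20.35
tool_pos: [0.5612, -0.0235, 0.0842]
tcp_rot: [-1.973, -2.445, 0.0]
force: [0.2, -0.2, -0.8]
gripper_width: 0.0491
grip_force: 62.1
```

```bash
python3 - <<'E'
from h import *
fr();print(intr(manip.state()['tool_pos']));go(tr(0,.015,.08),TY)
E
```

```text
t 20.35 F tool [-0.1883  0.1291  0.8362] M [-0.011   0.0755 -0.0048] [ 0.5612 -0.0235  0.0842] gw 0.049089292157892664
[ 0.0348 15.0168 84.1669]
turn [-0.0001 -0.     -0.0001] shift final [-0.0168 -0.0348  4.1669] shift cur [-0.0169 -0.0345  4.1669]
```

Centred; lower slowly past the wall tops.

>>> {"api": "step_arm", "payload": {"deltas": [[[0,0,3],[0,0,0],1],[[0,0,3],[0,0,0],1],[[0,0,2],[0,0,0],1],[[0,0,2],[0,0,0],1],[[0,0,2],[0,0,0],1],[[0,0,0],[0,0,0],1],[[0,0,0],[0,0,0],1]]}}

```text
t: 21.05
tool_pos: [0.5612, -0.0235, 0.0722]
tcp_rot: [-1.973, -2.445, 0.0]
force: [-0.9, -0.8, -0.8]
gripper_width: 0.0488
grip_force: 62.1
```

>>> {"api": "step_arm", "payload": {"deltas": [[[0,0,4],[0,0,0],1],[[0,0,4],[0,0,0],1],[[0,0,3],[0,0,0],1],[[0,0,3],[0,0,0],1],[[0,0,2],[0,0,0],1],[[0,0,1],[0,0,0],1],[[0,0,0],[0,0,0],1]]}}

```text
t: 21.75
tool_pos: [0.5611, -0.0235, 0.055]
tcp_rot: [-1.973, -2.445, 0.0]
force: [-0.3, -0.4, -1.1]
gripper_width: 0.0487
grip_force: 62.1
```

>>> {"api": "step_arm", "payload": {"deltas": [[[0,0,1],[0,0,0],1],[[0,0,1],[0,0,0],1],[[0,0,0],[0,0,0],1],[[0,0,0],[0,0,0],1]]}}

```text
t: 22.15
tool_pos: [0.5611, -0.0235, 0.0532]
tcp_rot: [1.973, 2.445, -0.0]
force: [0.5, -0.0, -0.3]
gripper_width: 0.049
grip_force: 62.1
```

>>> {"api": "step_arm", "payload": {"deltas": [[[0,0,0.7],[0,0,0],1],[[0,0,0],[0,0,0],1],[[0,0,0],[0,0,0],1]]}}

```text
t: 22.45
tool_pos: [0.5613, -0.0236, 0.053]
tcp_rot: [1.972, 2.445, 0.0]
force: [-1.5, 1.4, 4.5]
gripper_width: 0.049
grip_force: 62.6
```

>>> {"api": "step_arm", "payload": {"deltas": [[[0,0,0],[0,0,0],0],[[0,0,0],[0,0,0],-0.3],[[0,0,0],[0,0,0],-0.6],[[0,0,0],[0,0,0],-1],[[0,0,-5],[0,0,0],-1],[[0,0,-20],[0,0,0],-1],[[0,0,-40],[0,0,0],-1],[[0,0,-50],[0,0,0],-1],[[-15,0,-30],[0,0,0],-1],[[-30,-5,0],[0,0,0],-1]]}}

```text
t: 23.45
tool_pos: [0.5689, -0.0681, 0.2037]
tcp_rot: [1.963, 2.44, 0.007]
force: [0.0, -0.7, 0.1]
gripper_width: 0.0856
grip_force: 0.0
```

```bash
python3 - <<'E'
from h import *
cap('wrist','a_in.png')
fr();go([.505,-.293,.055],-.055)
E
```

```text
t 23.5 F tool [-2.8072  0.5933  0.7392] M [ 0.0334 -0.1091  0.0568] [ 0.5681 -0.0735  0.2012] gw 0.08536560093573152
turn [0.0067 0.0061 0.2683] shift final [-222.6731  -50.9515  146.2034] shift cur [-200.187  -109.0193  146.9516]
```

View pics/a_in.png

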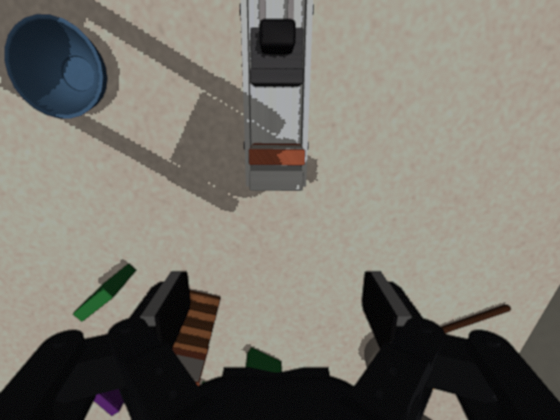

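>>> {"api": "step_arm", "payload": {"deltas": [[[-40,-22,5],[0,0,0],-1],[[-40,-22,10],[0,0,0],-1],[[-40,-22,10],[0,0,0],-1],[[-40,-22,10],[0,0,0],-1],[[-40,-21,10],[0,0,0],-1],[[0,0,10],[0,0,0.134],-1],[[0,0,10],[0,0,0.134],-1],[[0,0,0],[0,0,0],-1],[[0,0,0],[0,0,0],-1],[[0,0,0],[0,0,0],-1]]}}

```text
t: 24.5
tool_pos: [0.5019, -0.2869, 0.1331]
tcp_rot: [2.278, 2.163, 0.0]
force: [0.4, 0.4, -0.1]
gripper_width: 0.0855
grip_force: 0.0
```

```bash
python3 - <<'E'
from h import *
fr();go([.505,-.294,.057],-.055)
E
```

```text
t 24.5 F tool [0.43   0.4259 0.0857] M [-0.0398 -0.0192 -0.0109] [ 0.5019 -0.2869  0.1331] gw 0.08545148743395718
turn [0.0007 0.0006 0.0032] shift final [-6.8744  3.4342 76.117 ] shift cur [-6.8432  3.3592 76.1232]
```

>>> {"api": "step_arm", "payload": {"deltas": [[[-7,3,10],[0,0,0],-1],[[0,0,20],[0,0,0],-1],[[0,0,25],[0,0,0],-1],[[0,0,21],[0,0,0],-1],[[0,0,0],[0,0,0],-0.6],[[0,0,0],[0,0,0],-0.2],[[0,0,0],[0,0,0],0.1],[[0,0,0],[0,0,0],0.5],[[0,0,0],[0,0,0],1],[[0,0,0],[0,0,0],1]]}}

```text
t: 25.5
tool_pos: [0.5048, -0.2948, 0.0577]
tcp_rot: [2.28, 2.158, 0.0]
force: [-0.2, 0.1, 5.0]
gripper_width: 0.0487
grip_force: 62.8
```

>>> {"api": "step_arm", "payload": {"deltas": [[[0,0,-15],[0,0,0],1],[[0,0,-25],[0,0,0],1],[[0,0,-40],[0,0,0],1],[[0,0,-35],[0,0,0],1],[[0,0,0],[0,0,0],1],[[0,0,0],[0,0,0],1],[[0,0,0],[0,0,0],1]]}}

```text
t: 26.2
tool_pos: [0.5033, -0.2935, 0.17]
tcp_rot: [-2.28, -2.158, 0.0]
force: [-0.4, -0.1, 0.0]
gripper_width: 0.049
grip_force: 62.3
```

```bash
python3 - <<'E'
from h import *
fr();go(tr(0,.035,.125),TY)
E
```

```text
t 26.2 F tool [-0.1212 -0.4242 -0.0429] M [-0.0336  0.0077  0.0149] [ 0.5033 -0.2935  0.17  ] gw 0.04897891916827968
turn [-0.002  -0.0021 -0.2681] shift final [271.5883 113.6535  44.9825] shift cur [291.9115  37.7605  45.4156]
```

>>> {"api": "step_arm", "payload": {"deltas": [[[32,4,0],[0,0,0],1],[[42,5.5,0],[0,0,0],1],[[42,5.5,0],[0,0,0],1],[[42,5.5,0],[0,0,0],1],[[42,5.5,0],[0,0,0],1],[[42,5.5,0],[0,0,0],1],[[30,4,0],[0,0,0],1],[[20,2,0],[0,0,0],1],[[0,0,10],[0,0,-0.134],1],[[0,0,10],[0,0,-0.134],1]]}}

```text
t: 27.2
tool_pos: [0.5567, -0.0034, 0.1495]
tcp_rot: [-1.962, -2.45, 0.002]
force: [-0.3, 0.4, -1.1]
gripper_width: 0.0487
grip_force: 62.3
```

>>> {"api": "step_arm", "payload": {"deltas": [[[0,0,10],[0,0,0],1],[[0,0,10],[0,0,0],1],[[0,0,0],[0,0,0],1],[[0,0,0],[0,0,0],1],[[0,0,0],[0,0,0],1],[[0,0,0],[0,0,0],1],[[0,0,0],[0,0,0],1],[[0,0,0],[0,0,0],1]]}}

```text
t: 28.0
tool_pos: [0.5578, -0.0048, 0.1319]
tcp_rot: [1.973, 2.444, 0.001]
force: [0.2, -0.5, -0.4]
gripper_width: 0.0487
grip_force: 62.3
```

```bash
python3 - <<'E'
from h import *
fr();go(tr(0,.035,.085),TY)
E
```

```text
t 28.0 F tool [-0.5167  0.0679  0.401 ] M [-0.0404 -0.0431  0.0076] [ 0.5578 -0.0048  0.1319] gw 0.0487238225805539
turn [ 0.0006  0.0003 -0.0004] shift final [ 0.9831 -0.7088 46.866 ] shift cur [ 0.9951 -0.7388 46.8653]
```

>>> {"api": "step_arm", "payload": {"deltas": [[[1,-0.7,15],[0,0,0],1],[[0,0,20],[0,0,0],1],[[0,0,10],[0,0,0],1],[[0,0,0],[0,0,0],1],[[0,0,0],[0,0,0],1],[[0,0,0],[0,0,0],1],[[0,0,0],[0,0,0],1],[[0,0,0],[0,0,0],1],[[0,0,0],[0,0,0],1]]}}

```text
t: 28.9
tool_pos: [0.557, -0.004, 0.0869]
tcp_rot: [1.972, 2.444, 0.001]
force: [-0.2, -0.7, -1.9]
gripper_width: 0.0487
grip_force: 62.3
```

```bash
python3 - <<'E'
from h import *
fr();go(tr(0,.035,.055),TY)
E
```

```text
t 28.9 F tool [-0.6038 -0.3682  1.8793] M [ 0.0599  0.0021 -0.042 ] [ 0.557  -0.004   0.0869] gw 0.048678964293573525
turn [ 0.0007  0.0003 -0.0001] shift final [-0.0178 -0.0685 31.9113] shift cur [-0.0072 -0.0902 31.9113]
```

>>> {"api": "step_arm", "payload": {"deltas": [[[0,0,3],[0,0,0],1],[[0,0,3],[0,0,0],1],[[0,0,3],[0,0,0],1],[[0,0,2],[0,0,0],1],[[0,0,2],[0,0,0],1],[[0,0,2],[0,0,0],1],[[0,0,0],[0,0,0],1],[[0,0,0],[0,0,0],1]]}}

```text
t: 29.7
tool_pos: [0.5567, -0.0039, 0.0715]
tcp_rot: [-1.973, -2.445, 0.0]
force: [0.1, 0.1, -0.0]
gripper_width: 0.0487
grip_force: 62.3
```

>>> {"api": "step_arm", "payload": {"deltas": [[[0,0.2,4],[0,0,0],1],[[0,0,4],[0,0,0],1],[[0,0,3],[0,0,0],1],[[0,0,3],[0,0,0],1],[[0,0,1.5],[0,0,0],1],[[0,0,1],[0,0,0],1],[[0,0,0.5],[0,0,0],1],[[0,0,0],[0,0,0],1],[[0,0,0],[0,0,0],1]]}}

```text
t: 30.6
tool_pos: [0.557, -0.0039, 0.0546]
tcp_rot: [1.973, 2.445, 0.0]
force: [0.4, -0.2, -2.2]
gripper_width: 0.0489
grip_force: 62.3
```

>>> {"api": "step_arm", "payload": {"deltas": [[[0,0,0.8],[0,0,0],1],[[0,0,0.6],[0,0,0],1],[[0,0,0],[0,0,0],1],[[0,0,0],[0,0,0],1]]}}

```text
t: 31.0
tool_pos: [0.5571, -0.0039, 0.0537]
tcp_rot: [1.972, 2.445, 0.0]
force: [-1.7, 0.7, 4.9]
gripper_width: 0.0483
grip_force: 62.9
```

On the floor; release, rise, back up along the track toward the tab.

>>> {"api": "step_arm", "payload": {"deltas": [[[0,0,0],[0,0,0],0],[[0,0,0],[0,0,0],-0.3],[[0,0,0],[0,0,0],-0.6],[[0,0,0],[0,0,0],-1],[[0,0,-5],[0,0,0],-1],[[0,0,-20],[0,0,0],-1],[[0,0,-40],[0,0,0],-1],[[0,0,-50],[0,0,0],-1],[[0,0,-20],[0,0,0],-1],[[0,0,0],[0,0,0],-1]]}}

```text
t: 32.0
tool_pos: [0.5593, -0.0043, 0.1926]
tcp_rot: [1.968, 2.439, 0.006]
force: [-0.1, 0.8, 0.1]
gripper_width: 0.0853
grip_force: 0.0
```

```bash
python3 - <<'E'
from h import *
im=cap('wrist');print(viewer.place_of('wrist','tile_a')[:3])
cv2.imwrite('pics/b_in.png',cv2.resize(im[60:330,160:420],(780,600*27//20*1 if False else 600),interpolation=cv2.INTER_CUBIC)[:,:,::-1])
fr();go(tr(0,.238,.1),TY)
E
```

```text
[{'position': [271.9, 193.7], 'p': 0.74}, {'position': [123.7, 403.5], 'p': 0.69}, {'position': [273.2, 206.9], 'p': 0.64}]
t 32.1 F tool [ 0.1371 -0.5769  0.9215] M [ 0.0138 -0.0283  0.0307] [ 0.5568 -0.0038  0.1884] gw 0.08554057660290956
turn [ 0.0007  0.0003 -0.    ] shift final [202.8313   0.0175  88.3506] shift cur [202.8592  -0.0449  88.2865]
```

View pics/b_in.png

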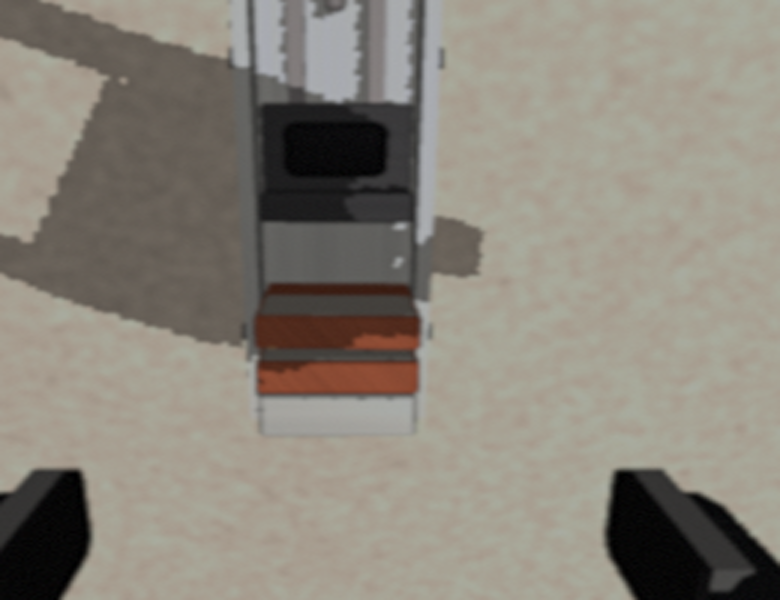

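>>> {"api": "step_arm", "payload": {"deltas": [[[33,0,0],[0,0,0],0],[[42,0,0],[0,0,0],0.5],[[42,0,0],[0,0,0],1],[[42,0,0],[0,0,0],1],[[30,0,10],[0,0,0],1],[[14,0,30],[0,0,0],1],[[0,0,30],[0,0,0],1],[[0,0,18],[0,0,0],1],[[0,0,0],[0,0,0],1],[[0,0,0],[0,0,0],1]]}}

```text
t: 33.1
tool_pos: [0.5132, 0.1944, 0.099]
tcp_rot: [-1.972, -2.443, 0.003]
force: [0.5, 0.6, 0.5]
gripper_width: -0.0003
grip_force: 0.0
```

>>> {"api": "step_arm", "payload": {"deltas": [[[0,0,10],[0,0,0],1],[[0,0,10],[0,0,0],1],[[0,0,5],[0,0,0],1],[[0,0,0],[0,0,0],1],[[0,0,0],[0,0,0],1],[[0,0,0],[0,0,0],1]]}}

```text
t: 33.7
tool_pos: [0.5143, 0.1946, 0.0754]
tcp_rot: [1.972, 2.445, 0.001]
force: [-0.6, -0.1, 0.2]
gripper_width: -0.0002
grip_force: 0.0
```

```bash
python3 - <<'E'
from h import *
fr();go(tr(0,.238,.064),TY)
E
```

```text
t 33.7 F tool [ 0.0396 -0.5776 -0.1568] M [0.0125 0.0156 0.0003] [0.5143 0.1946 0.0754] gw -0.00023850526808225024
turn [ 0.0007  0.0001 -0.0001] shift final [-0.0724 -0.3769 11.4458] shift cur [-0.0718 -0.3848 11.4456]
```

>>> {"api": "step_arm", "payload": {"deltas": [[[0,0,5],[0,0,0],1],[[0,0,4],[0,0,0],1],[[0,0,3],[0,0,0],1],[[0,0,2],[0,0,0],1],[[0,0,2],[0,0,0],1],[[0,0,0],[0,0,0],1]]}}

```text
t: 34.3
tool_pos: [0.514, 0.1945, 0.059]
tcp_rot: [1.973, 2.445, -0.0]
force: [-1.0, -0.6, 3.5]
gripper_width: -0.0002
grip_force: 1.1
```

>>> {"api": "step_arm", "payload": {"deltas": [[[0,0,1],[0,0,0],1],[[0,0,1],[0,0,0],1],[[0,0,0],[0,0,0],1]]}}

```text
t: 34.6
tool_pos: [0.5139, 0.1951, 0.0574]
tcp_rot: [-1.973, -2.444, -0.001]
force: [-1.2, 2.7, 5.2]
gripper_width: 0.0001
grip_force: 2.9
```

```bash
cat > tr.py <<'E'
from h import *
cap('top');cap('scene');fr()
for r in viewer.place_of('scene','knob')[:2]: print(r['p'],r['position'],intr(w('scene',r['position'],.09)))
for r in viewer.place_of('top','knob')[:2]: print('top',r['p'],r['position'],intr(w('top',r['position'],.09)))
E
python3 tr.py
```

```text
t 34.7 F tool [ 3.1588 -1.1148 -5.0718] M [0.2832 0.5615 0.0161] [0.5139 0.1951 0.0574] gw 0.0003241660479369013
0.6 [275.3, 215.8] [12.4523 55.8094 90.    ]
top 0.75 [273.9, 212.9] [-9.6693 57.1511 90.    ]
```

>>> {"api": "step_arm", "payload": {"deltas": [[[0,0,-5],[0,0,0],1],[[0,0,-20],[0,0,0],1],[[0,0,-40],[0,0,0],1],[[-20,0,-45],[0,0,0],1],[[-40,0,-30],[0,0,0],1],[[-40,0,0],[0,0,0],1],[[0,0,0],[0,0,0],1],[[0,0,0],[0,0,0],1],[[0,0,0],[0,0,0],1],[[0,0,0],[0,0,0],1]]}}

```text
t: 35.8
tool_pos: [0.5346, 0.0978, 0.1965]
tcp_rot: [-1.97, -2.445, 0.001]
force: [-0.0, -0.0, -0.4]
gripper_width: 0.0002
grip_force: 0.0
```

```bash
python3 - <<'E'
from fit import *
k=K('wrist');im=cap('wrist')
for t,z in [('knob',.09),('tile_a',.006),('track',0)]:
    for r in viewer.place_of('wrist',t)[:3]: print(t,round(r['p'],2),intr(w('wrist',r['position'],z,k)))
y=np.arange(-.02,.06,.002)
m=rect(im,k,O,TY,.066,np.arange(-.015,.015,.001),y).astype(int)
print([(int(a*1000),*np.median(row,0).astype(int)) for a,row in zip(y,m)])
fr()
E
```

```text
[(-20, np.int64(18), np.int64(18), np.int64(18)), (-18, np.int64(20), np.int64(19), np.int64(19)), (-16, np.int64(18), np.int64(17), np.int64(17)), (-14, np.int64(13), np.int64(14), np.int64(15)), (-12, np.int64(13), np.int64(13), np.int64(15)), (-10, np.int64(12), np.int64(13), np.int64(15)), (-8, np.int64(12), np.int64(13), np.int64(14)), (-6, np.int64(13), np.int64(13), np.int64(15)), (-4, np.int64(12), np.int64(13), np.int64(13)), (-2, np.int64(12), np.int64(12), np.int64(13)), (0, np.int64(11), np.int64(12), np.int64(12)), (1, np.int64(12), np.int64(11), np.int64(13)), (3, np.int64(11), np.int64(11), np.int64(12)), (5, np.int64(11), np.int64(11), np.int64(13)), (7, np.int64(11), np.int64(11), np.int64(12)), (9, np.int64(11), np.int64(12), np.int64(13)), (11, np.int64(11), np.int64(11), np.int64(13)), (13, np.int64(11), np.int64(11), np.int64(12)), (15, np.int64(11), np.int64(11), np.int64(12)), (17, np.int64(11), np.int64(11), np.int64(12)), (19, np.int64(10), np.int64(10), np.int64(11)), (21, np.int64(11), np.int64(11), np.int64(12)), (23, np.int64(11), np.int64(11), np.int64(1
[... 238 characters left out ...]
(13)), (35, np.int64(11), np.int64(12), np.int64(13)), (37, np.int64(12), np.int64(12), np.int64(13)), (39, np.int64(13), np.int64(13), np.int64(14)), (41, np.int64(14), np.int64(13), np.int64(14)), (43, np.int64(25), np.int64(25), np.int64(25)), (45, np.int64(52), np.int64(51), np.int64(51)), (47, np.int64(61), np.int64(60), np.int64(60)), (49, np.int64(57), np.int64(56), np.int64(55)), (51, np.int64(56), np.int64(55), np.int64(54)), (53, np.int64(56), np.int64(55), np.int64(54)), (55, np.int64(56), np.int64(54), np.int64(53)), (57, np.int64(56), np.int64(55), np.int64(54))]
t 36.0 F tool [-0.3377 -0.773  -0.3994] M [ 0.0044 -0.0226 -0.0087] [0.5349 0.0976 0.1968] gw -0.00015599011911572504
```

>>> {"api": "step_arm", "payload": {"deltas": [[[-40,0,-10],[0,0,0],0],[[-40,0,-10],[0,0,0],-1],[[-30,0,0],[0,0,0],-1],[[0,0,0],[0,0,0],-1],[[0,0,0],[0,0,0],-1],[[0,0,0],[0,0,0],-1],[[0,0,0],[0,0,0],-1],[[0,0,0],[0,0,0],-1]]}}

```text
t: 36.8
tool_pos: [0.5582, -0.0097, 0.2171]
tcp_rot: [-1.971, -2.446, -0.0]
force: [-0.5, 0.2, -0.2]
gripper_width: 0.0852
grip_force: 0.0
```

```bash
python3 - <<'E'
from fit import *
k=K('wrist');im=cap('wrist')
for t,z in [('knob',.09),('tile_a',.006),('track',0)]:
    for r in viewer.place_of('wrist',t)[:4]: print(t,round(r['p'],2),intr(w('wrist',r['position'],z,k)))
y=np.arange(-.024,.046,.002)
for xs in (-.02,.02):
  m=rect(im,k,O,TY,.066,np.arange(xs-.003,xs+.003,.001),y).astype(int)
  print(*[f'{a*1000:.0f}:{row[:,0].mean():.0f}/{row[:,2].mean():.0f}' for a,row in zip(y,m)])
E
```

```text
knob 0.81 [-1.909  57.2273 90.    ]
tile_a 0.95 [ 2.138  19.3067  6.    ]
tile_a 0.7 [-2.5423 10.421   6.    ]
tile_a 0.52 [-191.6888 -141.518     6.    ]
track 0.9 [ 4.5742 -5.2155  0.    ]
-24:166/146 -22:166/145 -20:166/145 -18:166/144 -16:166/143 -14:160/140 -12:153/146 -10:158/153 -8:158/153 -6:161/155 -4:164/158 -2:162/155 0:142/103 2:138/49 4:138/51 6:138/51 8:139/50 10:139/51 12:127/47 14:101/37 16:86/30 18:80/28 20:81/29 22:81/28 24:81/28 26:80/28 28:69/44 30:66/58 32:55/47 34:36/33 36:35/34 38:34/35 40:36/35 42:35/35 44:37/37
-24:166/144 -22:166/146 -20:166/147 -18:166/147 -16:166/149 -14:162/148 -12:159/152 -10:164/159 -8:165/159 -6:166/162 -4:166/164 -2:164/163 0:144/108 2:138/50 4:137/50 6:136/50 8:137/50 10:138/50 12:124/45 14:112/40 16:138/51 18:137/50 20:137/50 22:137/50 24:137/50 26:128/47 28:84/51 30:67/59 32:62/56 34:60/57 36:60/58 38:46/45 40:44/44 42:43/43 44:40/39
```

```bash
python3 -c "
from h import *
print(finish_job())"
```

```text
the job is handed in; nothing more can be done
None
```

I drew the follower back until the catch held it, stood both tiles in the channel, released the follower, and handed the job in. The last wrist picture shows the two tile tops filling 0–28 mm from the front stop and the knob at about 57 mm, so the follower travel is about 27–28 mm. The hand-in returned no verdict.

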